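Set the length stop and slide the tube up to it

ROBOT

A 6-joint arm with a two-finger parallel gripper is mounted at the origin on the work surface. World frame = base frame: x ahead of the robot, y to its left, z up, the work surface at z = 0. Lengths are in mm, angles in rad, forces in N, time in s.
With the tool pointing down it reaches from about 275 to 750 mm from the base axis. Payload 10.2 kg.
Tool frame: the origin (TCP) lies between the finger pads; the fingertips stand 17 mm ahead of it and the grasp point (between the pads) lies 2 mm behind it (tips_ahead is the distance from the TCP to the fingertips, in mm); z points along the fingers, y is the line along which they close (so a half turn about z gives the same grasp; the last joint's range is limited). The gripper opens to 85 mm and grips with 20 to 120 N. Pads are 22 mm wide; open, the fingers measure 114 mm over their backs; the gripper's body (76 mm by 85 mm) begins 54 mm behind the grasp point. The pads swing forward as they close: fully open they stand 13 mm farther back than shut.
Start: joints at [-1.561, 0.313, 1.498, -0, 1.331, -0.223], TCP at [121.105, -510.847, 248.294] pointing down, gripper open.
Joint ranges: [-2.94, 2.94], [-0.97, 2.17], [0.19, 2.56], [-1.23, 4.37], [0.02, 3.11], [-2.88, 2.88]. Speed limits (rad/s): [2.39, 2.39, 3.01, 3.14, 3.14, 3.14].

INTERFACE

Orientations are given as a unit quaternion [w, x, y, z].
In Python, from rig import sense, capture, finish_job, boxes_of, tips_ahead gives the robot as it stands.
- The arm moves only by the tool drive_tool, never from a script. Its argument "commands" is text: rows parted by semicolons, each of 7 numbers parted by spaces: the shift along the world's x, y, z in units of 0.1 m (1.0 is 0.1 m), then the turn, a rotation vector about the world's x, y, z in units of pi/4 rad (1.0 is pi/4 rad), then the opening in per cent of the stroke, from 0 (shut) to 100 (fully open). A call has 1 to 20 rows; each row shifts and turns the commanded pose from where the row before left it; what a row does not reach is not made up. A row lasts 1/12 s, in which the tool goes at most 41.7 mm and 7.16 degrees, less where a joint would pass 70% of its speed; a pose out of reach is approached as far as the arm can. A call with a number of a shift or a turn outside -1 to 1 is refused whole. A call with a gripper value outside its range is refused whole. The fingers move at their own pace and stop on an object; "force" is the grip in N (left out, the last holds). Time passes only in rows, so rows that do not move let the fingers close. It gives the time, the measured TCP pose, the force, the opening and the grip force at its end, in the units of the state.
- sense(): the state, without advancing time (a new reading comes with each control period).
- capture(name): name is "side" or "top" or "wrist"; returns a dict with "pixels" (420x560x3 uint8, blue, green, red), "fov_y" (degrees; the focal length in pixels is half the picture's height over the tangent of half this angle, whatever the lens; pixels are square), "cx", "cy" (the principal point, pixels), "position" and "attitude" of the camera in the world; the wrist camera has in their place "tool_from_camera" (4x4, takes a point from camera to tool coordinates, whose origin is the TCP and whose axes are the flange's). Camera axes: x right, y down, z forward; pixel columns grow to the right and rows downward; lengths in mm; the calibration is good to about 2 mm. A picture is of the moment at which its call begins: read the wrist's pose just before it. There is no depth.
- finish_job(): hands the job in; it is judged then, once.
Trained networks look in a picture, given as the dict that the camera call returned (one of the last four; its "shot" number tells which), for a name from the list of things; names that differ only in an ending like _2 or _b are one class to them, and where a whole thing is asked for, a point or a joint stands for the part that bears it (a point fixed in the world has none). Each returns a list of dicts, best first, with "confidence" (0 to 1); they miss things now and then, are a little off and sometimes report something else, mostly with a low value. They report only what shows in the picture. A call takes as long as a camera call. They do not tell look-alikes from the thing itself.
- boxes_of(picture, name): "position" ([column, row] in pixels, amid what is visible of it).
The state is a dict: "time_s": time; "joints": joint angles; "dq": joint speeds; "tau": joint torques, N m; "eef_pos": TCP position; "ee_rot": TCP orientation; "force": force on the tool from outside, world axes, zero at the start; "wrist_torque": the same for the moment, N m; "grip_width": opening from 0.0 (shut) to 1.0 (fully open); "grip_force": force on a finger pad.
Only numpy, scipy, OpenCV 4.12 (cv2) and the standard library are available. Lean on these libraries where they do the work, as an engineer would, in place of code of your own. Each camera call takes 0.05 s, during which the arm holds its last target. There are 200 camera calls.

TASK

Set up the tube-cutting gauge on the counter: with the fingertips, push the blue length stop along its rail until its sprung pin drops into the notch beside the red tab (the pin clicks in and out of any other notch on the way). Then push the square aluminium tube along its channel until its end rests against the stop, leaving the stop in its notch. Pick nothing up, leave everything else where it is, and finish with the hand clear.

Things in the scene. Friction and masses are not known exactly. Their poses are not given: they have to be found in the camera images.
- gauge: fixed wooden board 170 (x) x 540 (y) x 18 mm flat on the counter, yaw within about 0.2 rad. Origin on the counter; the board spans x = -75 to +95, y = -270 to +270 mm of this frame. z up, y along rail and channel (gauge coordinates below are in this frame)
- channel_mid (a point): middle of the tube's channel, on its floor (gauge x = -35, y = 0, z = 18 mm). The channel runs along y between two aluminium fences 33 mm apart, 8 mm wide, tops at z = 26 mm, open at both ends
- rail_mid (a point): top of the aluminium rail at its middle notch (gauge x = 30, y = 40, z = 36 mm). The rail is 24 mm wide and runs from y = -99 to +244 mm, with a black block at each end up to z = 40 mm. It has three V-notches across it, at y = +90, +40 and -10 mm, each 16 mm wide at the top
- stop (a joint): travel of the blue stop along the rail, m; its centre is at gauge y = 0.200 - value, so it grows towards -y, the way to push. It starts at 0 to 0.07, before all the notches, which lie at 0.11, 0.16 and 0.21; the end of travel is 0.235
- pin (a joint): drop of the stop's sprung pin, m: about 0 riding on the rail, 0.006 in a notch. Its yellow button (18 mm across, top at gauge z = 81 mm when up) shows on the stop. Sliding on plain rail takes about 3 N; within 6 mm of a notch's centre the spring draws the stop in by itself and the push falls away; driving it out of a notch, either way, takes about 8 to 15 N
- stop_top (a point): centre of the blue stop's top, z = 66 mm of the gauge, on the pin's axis. Its block, 52 (x) x 56 (y) mm, straddles the rail from z = 20 to 66 mm; at its -y end an arm 12 mm thick reaches 90 mm to -x from the rail's middle, over the channel, its top at z = 66 mm; a steel tongue hangs from it into the channel
- stop_push (a point): centre of the stop block's +y face, where it is pushed (28 mm from the stop's centre, z = 56 mm of the gauge; the free height of the face above the rail is z = 36 to 66 mm)
- stop_face (a point): the point on the steel tongue's -y face, over the middle of the channel, that the tube's end must come to rest against; z = 33 mm of the gauge, 28 mm to -y of the stop's centre. Axes as the gauge's
- tab_red: red upright tab, 20 mm wide, fixed on the board beyond the rail (gauge x = +78 mm, reaching 38 mm above the board): it stands straight across from the notch to be used. Origin at its foot, at that notch's gauge y. The three tabs change places from start to start
- tab_white: white tab, alike, at another notch that is not wanted
- tab_green: green tab, alike, at another notch that is not wanted
- tube_mid (a point): centre of the loose square aluminium tube with black closed ends, 30 x 30 mm, 110 mm long, lying along the channel (y of the gauge), top 48 mm above the counter; about 0.13 to 0.25 kg. It starts nearer the gauge's -y end than the stop
- tube_tip (a point): centre of the tube's +y end, which goes against the stop
- tube_tail (a point): centre of the tube's -y end, where it is pushed
- coupling: loose brass pipe coupling (ring 32 mm across, 26 mm high) standing on the far right of the gauge board; leave alone
- end_cap: loose black plastic end cap, 30 x 30 x 16 mm, on the far right of the gauge board; leave alone
- paint_tin: loose green-labelled tin, 72 mm across, 85 mm high, left of the gauge; leave alone
- screwdriver: loose screwdriver lying between robot and gauge; leave alone
- tape_roll: loose orange tape roll, 76 mm across, 25 mm high, lying between robot and gauge; leave alone
- jar: loose jar with red cap, 64 mm across, 80 mm high, behind the gauge; leave alone
- pipe_bend: loose bent piece of 28 mm aluminium pipe, 105 mm long, lying behind the gauge; leave alone
There are look-alikes about, which are no part of the job. Leave any green or turquoise look-alike of the part that bears tube_mid alone.

How it is judged (in metres and radians):
On the way, in this order (a step that is already met when the one before it is completed fails the run):
1. the stop's pin has dropped into the notch beside the red tab (y of stop_top in the frame of tab_red between -0.004 and 0.004 m and value of joint pin above 0.004 m), for 0.3 s.
2. the tube's end is against the stop, the stop still in its notch (all of step 1 and y of tube_tip in the frame of stop_face between -0.003 and 0.003 m), for 0.2 s.
At the end, for the whole second after the job is handed in: the stop's centre is within 4 mm of the red tab's notch along the rail with its pin dropped more than 4 mm; the tube lies flat in its channel, its end within 3 mm of the stop's face; both are at rest (all of step 2 and z of tube_mid in the frame of gauge between 0.029 and 0.037 m and x of tube_mid in the frame of stop_face between -0.006 and 0.006 m and linear speed of tube below 0.01 m/s and velocity of joint stop between -0.01 and 0.01 m/s); the robot touches nothing.
It fails at once if the tube is lifted (more than 10 mm) off the channel's floor (z of tube_mid in the frame of gauge above 0.043 m).
It fails at once if another loose thing is moved more than 20 mm (distance of any of coupling, end_cap, paint_tin, screwdriver, tape_roll, jar, pipe_bend from where it was at the start of the episode above 0.02 m).
It also fails if it takes over 51 s, if anything falls off the work surface, if the arm or the gripper's body presses on something with over 40 N, if the wrist force passes 120 N, or if a joint passes its speed limit or range.

## Working session

There is one attempt and no reset: what is moved stays moved. The work goes in short steps, Python scripts to look and compute and a tool call to move; the robot and the scene stay as the last step left them, time stands still between calls to the robot, and variables do not carry over. Pictures are saved under pics/ and viewed, at most 10 in all, crops included, and the job is handed in when it is done.

Besides the shell and the picture viewer there is one more tool, called after ">>>" as name(argument=value, ...) on one line, values as JSON. drive_tool: Moves the arm, as the interface text tells. Shifts and turns lie within -1 to 1; 1 stands for 0.1 m of shift or pi/4 rad of turn. Its arguments: {"type":"object","properties":{"commands":{"type":"string"},"force":{"type":"number"}},"required":["commands"]}

```bash
mkdir -p pics; ls; cat > h.py <<'E'
import numpy as np, cv2
from rig import *
from scipy.spatial.transform import Rotation as R
def q(w): return R.from_quat([w[1],w[2],w[3],w[0]])
def cam(p,s=None):
    f=p["pixels"].shape[0]/2/np.tan(np.radians(p["fov_y"])/2)
    if "tool_from_camera" in p:
        T=np.array(p["tool_from_camera"]);Q=q(s["ee_rot"]).as_matrix()
        return f,p["cx"],p["cy"],Q@T[:3,:3],Q@T[:3,3]+np.array(s["eef_pos"])
    a=np.array(p["attitude"]);a=q(a).as_matrix() if a.size==4 else a
    return f,p["cx"],p["cy"],a,np.array(p["position"])
def ray(c,uv):
    f,cx,cy,A,o=c; return o,A@np.array([(uv[0]-cx)/f,(uv[1]-cy)/f,1])
def onz(c,uv,z):
    o,d=ray(c,uv); return o+d*(z-o[2])/d[2]
def proj(c,P):
    f,cx,cy,A,o=c; v=A.T@(np.array(P)-o); return np.array([cx+f*v[0]/v[2],cy+f*v[1]/v[2]])
def tri(l):
    M=np.zeros((3,3));b=np.zeros(3)
    for c,uv in l:
        o,d=ray(c,uv);d=d/np.linalg.norm(d);N=np.eye(3)-np.outer(d,d);M+=N;b+=N@o
    return np.linalg.solve(M,b)
E
python3 - <<'E'
from h import *
import pickle
print(sense())
C={}
for n in("top","side"):
    p=capture(n); C[n]=p
    cv2.imwrite(f"pics/{n}0.png",p["pixels"]);print(n,p["position"],p["attitude"],p["fov_y"])
    for k in["gauge","stop_top","stop_push","stop_face","tab_red","tab_white","tab_green","tube_mid","tube_tip","tube_tail","channel_mid","rail_mid","coupling","end_cap","paint_tin","screwdriver","tape_roll","jar"]:
        print(k,[(np.round(b["position"]).tolist(),round(b["confidence"],2)) for b in boxes_of(p,k)[:3]])
pickle.dump(C,open("c0.pkl","wb"))
E
```

```text
pics
{'time_s': 0.0, 'joints': array([-1.56141277e+00,  3.13436571e-01,  1.49848809e+00,  3.03561908e-05,
        1.33098224e+00, -2.23402790e-01]), 'dq': array([ 1.34116300e-03,  8.43538549e-05, -2.05569666e-03,  3.09607533e-03,
        7.04000050e-04, -1.43029079e-03]), 'tau': array([ 1.20403911e-04, -4.12271261e+01, -2.59742600e+01, -2.06619329e-04,
        4.17665608e-03, -1.50545816e-06]), 'eef_pos': array([ 121.10339764, -510.5856321 ,  247.72272936]), 'ee_rot': array([-6.51791241e-04,  9.93234163e-01,  1.16126933e-01,  8.48415505e-05]), 'force': array([-0.25327276,  0.28897229,  0.72611424]), 'wrist_torque': array([0.01118747, 0.00069247, 0.03109186]), 'grip_force': 0.0, 'grip_width': 1.0030174510940812}
top [ 451.73624972   38.50497663 1499.17520359] [-0.0140547   0.71725024 -0.69615596  0.02685975] 43.32845958001487
gauge [([309.0, 223.0], 0.73), ([253.0, 224.0], 0.69)]
stop_top [([214.0, 207.0], 0.77)]
stop_push [([213.0, 209.0], 0.66)]
stop_face [([211.0, 207.0], 0.81)]
tab_red [([354.0, 282.0], 0.63), ([248.0, 194.0], 0.36), ([254.0, 223.0], 0.27)]
tab_white [([263.0, 144
[... 1125 characters left out ...]

tab_green [([296.0, 205.0], 0.56), ([272.0, 257.0], 0.31)]
tube_mid [([300.0, 406.0], 0.82), ([259.0, 287.0], 0.68), ([264.0, 192.0], 0.63)]
tube_tip [([253.0, 288.0], 0.97), ([381.0, 337.0], 0.94), ([298.0, 406.0], 0.68)]
tube_tail [([299.0, 408.0], 0.96), ([256.0, 286.0], 0.84), ([379.0, 338.0], 0.72)]
channel_mid [([270.0, 255.0], 0.76), ([255.0, 286.0], 0.55), ([266.0, 189.0], 0.28)]
rail_mid [([270.0, 257.0], 0.94)]
coupling [([298.0, 277.0], 0.64)]
end_cap [([314.0, 307.0], 0.59), ([298.0, 278.0], 0.53)]
paint_tin [([273.0, 256.0], 0.72), ([266.0, 190.0], 0.52)]
screwdriver [([236.0, 356.0], 0.56), ([263.0, 189.0], 0.29)]
tape_roll [([187.0, 215.0], 0.98)]
jar [([436.0, 294.0], 0.77)]
```

```bash
python3 - <<'E'
import cv2
for n,b in(("top",(150,120,440,310)),("side",(150,120,450,420))):
    i=cv2.imread(f"pics/{n}0.png")[b[1]:b[3],b[0]:b[2]]
    k=2.7 if n=="top" else 2; cv2.imwrite(f"pics/{n}0c.png",cv2.resize(i,None,fx=k,fy=k,interpolation=cv2.INTER_CUBIC))
E
```

```text
(no output)
```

View pics/top0c.png

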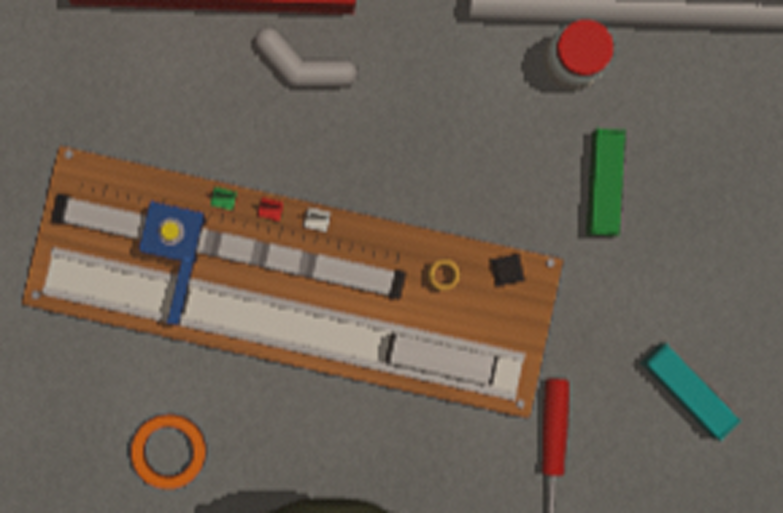

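View pics/side0c.png

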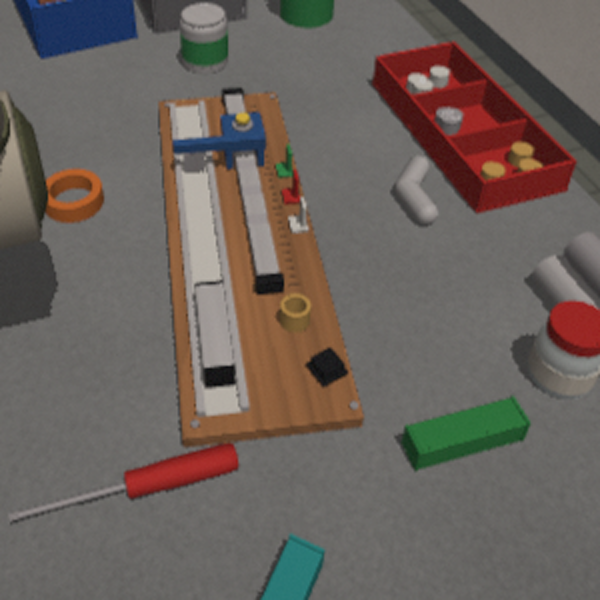

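Top crop: the board's corners are at (62,148), (563,262), (527,415) and (24,304). The stop's button is at (171,231), the tabs are green (223,198), red (269,209) and white (317,219), and the tube spans (388..495, 340..375). There are three candidates for the tube: the grey one in the channel at full-image (314,254), the turquoise one at (408,266) and the green one at (374,190). Only the grey one lies in the channel, so that is the tube. Red is the middle tab, so the target is gauge y=40 and stop value 0.16.

```bash
python3 - <<'E'
from h import *
import pickle
from scipy.optimize import least_squares
C=pickle.load(open("c0.pkl","rb"))
T=cam(C["top"]);S=cam(C["side"])
t=lambda u,v:np.array([u/2.7+150-.3,v/2.7+120-.3])
s=lambda u,v:np.array([u/2+150-.25,v/2+120-.25])
L=[[95,270,18],[95,-270,18],[-75,-270,18],[-75,270,18]]
ot=[t(62,148),t(563,262),t(527,415),t(24,304)]
os=[None,s(362,421),s(183,443),s(160,100)]
def G(p): 
    c,n=np.cos(p[2]),np.sin(p[2]); return lambda g:np.array([p[0]+c*g[0]-n*g[1],p[1]+n*g[0]+c*g[1],g[2]])
def res(p,o,c): 
    return np.concatenate([proj(c,G(p)(l))-x for l,x in zip(L,o) if x is not None])
P={}
for nm,f in(("top",lambda p:res(p,ot,T)),("side",lambda p:res(p,os,S)),("both",lambda p:np.r_[res(p,ot,T),res(p,os,S)])):
    r=least_squares(f,[450,100,-.2]);P[nm]=r.x;print(nm,r.x,np.round(r.fun,1))
p=P["both"];g=G(p)
def inv(w): c,n=np.cos(p[2]),np.sin(p[2]);d=w[:2]-p[:2];return np.round([c*d[0]+n*d[1],-n*d[0]+c*d[1],w[2]],1)
for nm,a,b in[("button",t(171,231),s(243,119)),("redtop",t(270,204),s(296,172)),("tubetail_topmid",t(494,371),s(217,371)),("tip",t(389,347),s(209,286)),("blackblk-end",t(397,285),s(268,282))]:
    w=tri([(T,a),(S,b)]);print(nm,np.round(w,1),inv(w))
print("tops z48",inv(onz(T,t(494,369),48)),inv(onz(T,t(388,347),48)),"btn",inv(onz(T,t(171,231),81)),"red",inv(onz(T,t(269,209),37)))
np.save("p.npy",p)
for k in[[30,228,56],[30,68,56],[-35,-250,33]]: print(k,np.round(g(k),1))
for n,x in (("screwdriver",(556,425)),("tin",None)): 
    if x: print(n,np.round(onz(T,t(*x),15)),inv(onz(T,t(*x),15)))
E
```

```text
top [ 4.96074013e+02  4.65735651e+01 -1.91793194e-01] [-1.  -1.   0.7 -1.   1.4  1.6 -1.   0.3]
side [ 4.98296171e+02  4.30755209e+01 -1.98985790e-01] [ 1.2  0.1 -1.1 -0.6 -0.1  0.8]
both [ 4.96912813e+02  4.48588005e+01 -1.93499211e-01] [-0.3 -1.4  1.4 -1.1  1.9  1.5 -0.4 -0.2  0.9 -0.8 -1.3 -1.2 -1.3  0.6]
button [552.2 168.6  76.4] [ 30.4 132.   76.4]
redtop [585.1  70.7  58.4] [81.6 42.3 58.4]
tubetail_topmid [ 420.2 -161.5   43.6] [ -35.6 -217.3   43.6]
tip [442.4 -54.2  40.5] [ -34.5 -107.7   40.5]
blackblk-end [505.9 -61.2  31.6] [  29.2 -102.4   31.6]
tops z48 [ -33.5 -216.2   48. ] [ -35.5 -106.2   48. ] btn [ 28.9 131.7  81. ] red [75.5 43.4 37. ]
[30, 228, 56] [570.2 262.8  56. ]
[30, 68, 56] [539.4 105.8  56. ]
[-35, -250, 33] [ 414.5 -193.7   33. ]
screwdriver [ 366. -231.   15.] [ -75.6 -296.1   15. ]
```

>>> drive_tool(commands="0.2 0.34 0 0 0 0.07 0;0.2 0.34 0 0 0 0.07 0;0.2 0.34 0 0 0 0.07 0;0.2 0.34 0 0 0 0.07 0;0.2 0.34 0 0 0 0.07 0;0.2 0.34 0 0 0 0.07 0;0.2 0.34 0 0 0 0.07 0;0.2 0.34 0 0 0 0.07 0;0.2 0.34 0 0 0 0.07 0;0.2 0.34 0 0 0 0.07 0;0.2 0.34 0 0 0 0.07 0;0.2 0.34 0 0 0 0.07 0;0.2 0.34 0 0 0 0.07 0;0.2 0.34 0 0 0 0.07 0;0.2 0.34 0 0 0 0.07 0;0.2 0.34 0 0 0 0.07 0;0.2 0.34 0 0 0 0.07 0;0.2 0.34 0 0 0 0.07 0;0.2 0.34 0 0 0 0.07 0;0.2 0.34 0 0 0 0.07 0")

```text
time_s: 3.57
eef_pos: [521.7, 171.3, 248.3]
ee_rot: [0.0, 0.785, 0.619, 0.0]
force: [0.5, -1.2, 1.6]
grip_width: 0.005
grip_force: 0.0
```

View pics/w1.png

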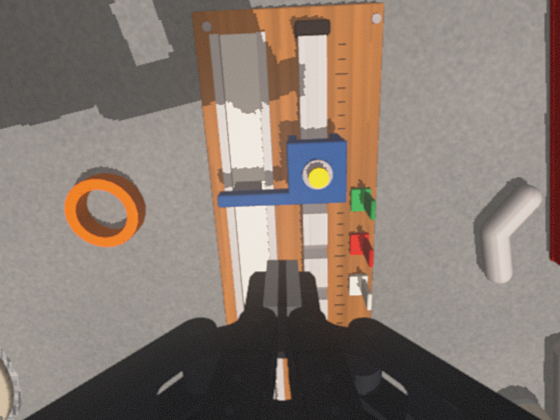

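The wrist view shows the button at (318,178), where I predicted (317,179). The stop's +y edge is near row 138 and the red tab is at (361,243), between green and white. The calibration is good, so I'll descend behind the stop.

>>> drive_tool(commands="0.1 0.14 -0.2 0 0 0.053 0;0.1 0.14 -0.2 0 0 0 0;0.1 0.14 -0.2 0 0 0 0;0.11 0.12 -0.2 0 0 0 0;0 0 -0.2 0 0 0 0;0 0 -0.2 0 0 0 0;0 0 -0.2 0 0 0 0;0 0 -0.2 0 0 0 0;0 0 -0.1 0 0 0 0;0 0 -0.15 0 0 0 0;0 0 0 0 0 0 0;0 0 0 0 0 0 0")

```text
time_s: 4.82
eef_pos: [562.1, 222.5, 63.8]
ee_rot: [-0.0, 0.773, 0.634, -0.0]
force: [-1.0, -0.0, 0.0]
grip_width: -0.0
grip_force: 0.0
```

```bash
python3 - <<'E'
from h import *
goto([30,170,61])
E
```

```text
t 4.82 gauge [ 29.9 186.8  63.8] F [-1. -0.  0.] w -0.0 need [-0.031 -0.165 -0.028] yaw units 0.006 tilt [-0. -0.]
```

>>> drive_tool(commands="-0.005 -0.025 -0.005 0 0 0 0;-0.005 -0.025 -0.005 0 0 0 0;-0.005 -0.025 -0.005 0 0 0 0;-0.005 -0.025 -0.005 0 0 0 0;-0.005 -0.025 0 0 0 0 0;-0.005 -0.025 0 0 0 0 0;-0.005 -0.025 0 0 0 0 0;-0.005 -0.025 0 0 0 0 0;-0.005 -0.025 0 0 0 0 0;-0.005 -0.025 0 0 0 0 0;-0.005 -0.025 0 0 0 0 0;-0.005 -0.025 0 0 0 0 0;-0.005 -0.025 0 0 0 0 0;-0.005 -0.025 0 0 0 0 0")

```text
time_s: 5.98
eef_pos: [555.5, 189.1, 61.5]
ee_rot: [-0.0, 0.773, 0.634, 0.001]
force: [2.6, 6.2, -1.9]
grip_width: -0.006
grip_force: 3.6
```

```bash
cat > look.py <<'E'
from h import *
import sys
goto([30,79,61])
for n in("top","side"):
    s=sense();p=capture(n);c=cam(p);im=p["pixels"];h=cv2.cvtColor(im,cv2.COLOR_BGR2HSV)
    m=cv2.inRange(h,(24,140,120),(34,255,255))
    # yellow blobs nearest the rail line
    N,_,st,ce=cv2.connectedComponentsWithStats(m)
    for i in range(1,N):
        w=inv(onz(c,ce[i],80))
        if abs(w[0]-30)<15 and -60<w[1]<200: print(n,"button",st[i][4],np.round(ce[i],1),w[:2],"down:",inv(onz(c,ce[i],75))[:2])
E
python3 look.py
```

```text
t 5.98 gauge [ 29.7 152.8  61.5] F [ 2.6  6.2 -1.9] w -0.006 need [-0.139 -0.725 -0.005] yaw units 0.004 tilt [0.002 0.002]
side button 1 [273. 185.] [ 32.5 102.9] down: [ 33.3 109.5]
```

>>> drive_tool(commands="-0.005 -0.025 0 0 0 0 0;-0.005 -0.025 0 0 0 0 0;-0.005 -0.025 0 0 0 0 0;-0.005 -0.025 0 0 0 0 0;-0.005 -0.025 0 0 0 0 0;-0.005 -0.025 0 0 0 0 0;-0.005 -0.025 0 0 0 0 0;-0.005 -0.025 0 0 0 0 0;-0.005 -0.025 0 0 0 0 0;-0.005 -0.025 0 0 0 0 0;-0.005 -0.025 0 0 0 0 0;-0.005 -0.025 0 0 0 0 0;-0.005 -0.025 0 0 0 0 0;-0.005 -0.025 0 0 0 0 0;-0.005 -0.025 0 0 0 0 0;-0.005 -0.025 0 0 0 0 0")

```text
time_s: 7.42
eef_pos: [547.3, 149.1, 61.6]
ee_rot: [-0.0, 0.773, 0.634, 0.001]
force: [1.7, 8.6, 1.4]
grip_width: 0.0
grip_force: 4.7
```

```bash
python3 - <<'E'
from h import *
goto([30,79,61])
p=capture("side");cv2.imwrite("pics/s2.png",cv2.resize(p["pixels"][150:270,200:350],None,fx=5,fy=5,interpolation=cv2.INTER_CUBIC))
c=cam(p)
for y in(90,65,40): print(y,[(np.round(proj(c,G(k)))-[200,150])*5 for k in([30,y,81],[30,y+28,66],[-35,y-28,66])])
E
```

```text
t 7.42 gauge [ 29.4 111.9  61.6] F [1.7 8.6 1.4] w 0.0 need [-0.058 -0.324 -0.006] yaw units 0.004 tilt [0.001 0.002]
90 [array([365., 190.]), array([355., 180.]), array([235., 260.])]
65 [array([370., 220.]), array([365., 210.]), array([240., 295.])]
40 [array([375., 255.]), array([370., 240.]), array([245., 330.])]
```

View pics/s2.png

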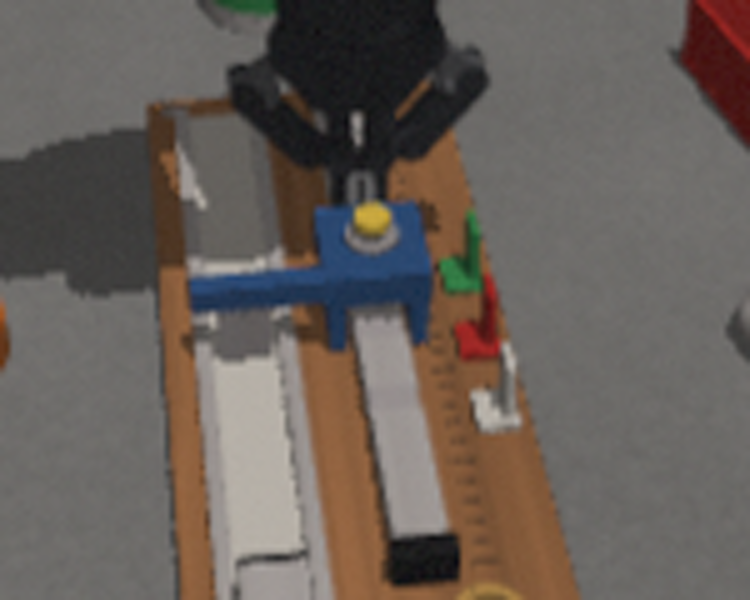

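The side crop shows the button at (372,218), so the stop is at about y=66-70. It is past the first notch and short of red. I'll continue in small steps and watch the force.

>>> drive_tool(commands="-0.004 -0.02 0 0 0 0 0;-0.004 -0.02 0 0 0 0 0;-0.004 -0.02 0 0 0 0 0;-0.004 -0.02 0 0 0 0 0;-0.004 -0.02 0 0 0 0 0;-0.004 -0.02 0 0 0 0 0;-0.004 -0.02 0 0 0 0 0")

```text
time_s: 8.05
eef_pos: [544.4, 134.6, 61.4]
ee_rot: [-0.0, 0.773, 0.634, 0.001]
force: [2.0, 8.2, 0.9]
grip_width: 0.002
grip_force: 4.2
```

>>> drive_tool(commands="-0.003 -0.015 0 0 0 0 0;0 0 0 0 0 0 0")

```text
time_s: 8.22
eef_pos: [543.8, 132.3, 61.3]
ee_rot: [-0.0, 0.773, 0.634, -0.0]
force: [1.1, -0.9, -0.1]
grip_width: -0.001
grip_force: 0.0
```

>>> drive_tool(commands="-0.003 -0.015 0 0 0 0 0;0 0 0 0 0 0 0")

```text
time_s: 8.38
eef_pos: [543.6, 130.8, 61.3]
ee_rot: [-0.0, 0.773, 0.634, -0.0]
force: [-0.2, 0.5, 0.3]
grip_width: -0.002
grip_force: 0.2
```

>>> drive_tool(commands="-0.003 -0.015 0 0 0 0 0;0 0 0 0 0 0 0")

```text
time_s: 8.55
eef_pos: [543.3, 129.6, 61.2]
ee_rot: [-0.0, 0.773, 0.634, -0.0]
force: [0.4, 2.1, 0.2]
grip_width: -0.0
grip_force: 1.1
```

```bash
cat > btn.py <<'E'
from h import *
goto([30,79,61])
T=[]
for n in("side","top"):
    p=capture(n);c=cam(p);im=p["pixels"].astype(int)
    b,g,r=im[...,0],im[...,1],im[...,2]
    m=((r>90)&(g>80)&(b<0.45*r)&(g>0.7*r)).astype(np.uint8)
    N,_,st,ce=cv2.connectedComponentsWithStats(m)
    for i in range(1,N):
        w=inv(onz(c,ce[i],80))
        if abs(w[0]-30)<18 and 0<w[1]<150 and st[i][4]>4: print(n,"btn",st[i][4],np.round(ce[i],1),w[:2],"down:",inv(onz(c,ce[i],75))[:2])
    if n=="side": cv2.imwrite("pics/sx.png",cv2.resize(p["pixels"][150:270,200:350],None,fx=5,fy=5,interpolation=cv2.INTER_CUBIC))
E
python3 btn.py
```

```text
t 8.55 gauge [29.2 92.  61.2] F [0.4 2.1 0.2] w -0.0 need [-0.018 -0.129 -0.002] yaw units 0.004 tilt [-0.  0.]
side btn 35 [275.  198.7] [30.6 49.5] down: [31.4 55.7]
```

>>> drive_tool(commands="-0.003 -0.015 0 0 0 0 0;0 0 0 0 0 0 0")

```text
time_s: 8.82
eef_pos: [543.0, 127.9, 61.2]
ee_rot: [0.0, 0.773, 0.634, -0.0]
force: [-0.5, 0.0, -0.1]
grip_width: 0.002
grip_force: 0.0
```

>>> drive_tool(commands="-0.003 -0.015 0 0 0 0 0;0 0 0 0 0 0 0")

```text
time_s: 8.98
eef_pos: [542.7, 126.2, 61.2]
ee_rot: [0.0, 0.773, 0.634, -0.0]
force: [0.2, -0.6, -1.5]
grip_width: 0.003
grip_force: 0.0
```

```bash
python3 btn.py
```

```text
t 8.98 gauge [29.3 88.6 61.2] F [ 0.2 -0.6 -1.5] w 0.003 need [-0.012 -0.095 -0.002] yaw units 0.004 tilt [-0.    -0.001]
side btn 32 [275.1 199.9] [30.2 44.9] down: [31. 51.]
```

View pics/sx.png

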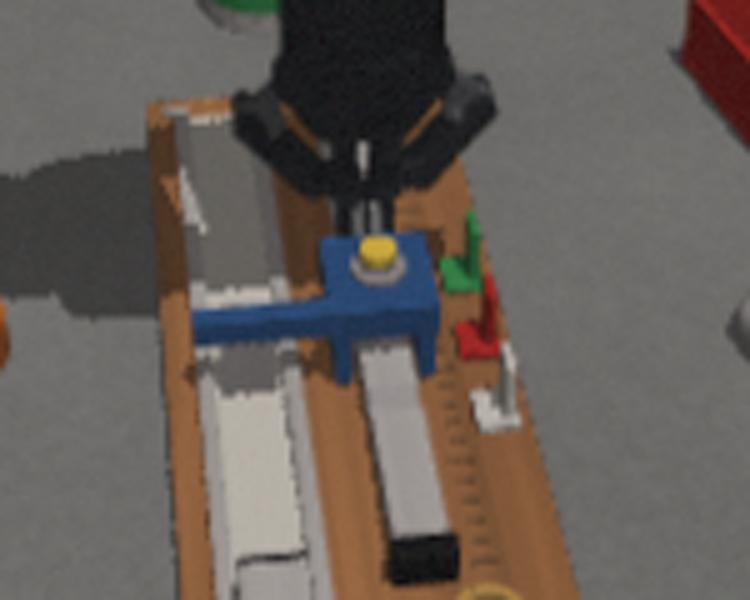

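The button (378,250) still stands proud of its ring as much as before, so the pin has not dropped. I'll keep going.

>>> drive_tool(commands="-0.003 -0.015 0 0 0 0 0;0 0 0 0 0 0 0")

```text
time_s: 9.25
eef_pos: [542.5, 124.8, 61.3]
ee_rot: [0.0, 0.773, 0.634, -0.0]
force: [0.4, -0.0, -0.7]
grip_width: 0.002
grip_force: 0.0
```

>>> drive_tool(commands="-0.003 -0.015 0 0 0 0 0;0 0 0 0 0 0 0")

```text
time_s: 9.42
eef_pos: [542.2, 123.4, 61.3]
ee_rot: [0.0, 0.773, 0.634, -0.0]
force: [0.0, -0.2, -0.2]
grip_width: -0.003
grip_force: 0.0
```

```bash
python3 btn.py
```

```text
t 9.42 gauge [29.3 85.8 61.3] F [ 0.  -0.2 -0.2] w -0.003 need [-0.006 -0.068 -0.003] yaw units 0.004 tilt [-0. -0.]
side btn 33 [275.4 201.5] [30.2 39.2] down: [31.  45.2]
```

```bash
python3 - <<'E'
from h import *
p=capture("side");i=p["pixels"]
a=cv2.imread("pics/s2.png")[150:400,150:550]
b=cv2.resize(i[150:270,200:350],None,fx=5,fy=5,interpolation=cv2.INTER_CUBIC)[180:430,150:550]
cv2.imwrite("pics/cmp.png",np.hstack([a,b]))
E
```

```text
(no output)
```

View pics/cmp.png

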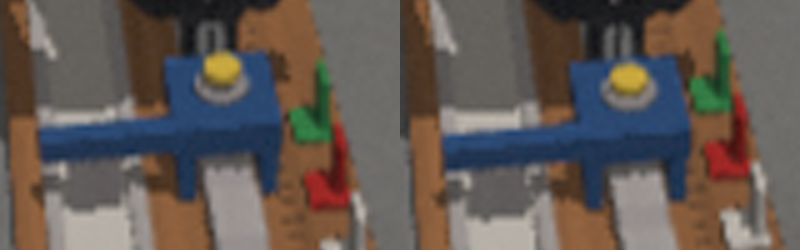

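Compared with the first shot, the button (628,77) sits only slightly lower against its ring. It may be just entering the notch, so I'll push a little more.

>>> drive_tool(commands="-0.003 -0.015 0 0 0 0 0;0 0 0 0 0 0 0;0 0 0 0 0 0 0")

```text
time_s: 9.82
eef_pos: [541.9, 122.1, 61.3]
ee_rot: [0.0, 0.773, 0.634, 0.0]
force: [0.4, 1.1, 0.3]
grip_width: -0.007
grip_force: 0.0
```

```bash
cat > m.py <<'E'
from h import *
goto([30,79,61])
p=capture("side");im=p["pixels"].astype(float);b,g,r=im[...,0],im[...,1],im[...,2]
c=cam(p)
def cen(m,w=None):
    ys,xs=np.nonzero(m);return np.array([xs.mean(),ys.mean(),len(xs)])
roi=np.zeros(b.shape,bool);roi[175:235,235:292]=1
Y=roi&(r>90)&(g>80)&(b<.45*r)&(g>.7*r);B=roi&(b>1.6*r)&(b>50)
bx=np.nonzero(B);by=np.bincount(bx[0],minlength=420)
print("yel",np.round(cen(Y),2),"blue",np.round(cen(B),2),"rows",bx[0].min(),bx[0].max())
# fit stop pose (y, pin): blue top face back edge at mid-columns (subpixel) 
from scipy.ndimage import map_coordinates
for x in (266,269,282,284):
    col=(b-r)[175:235,x]; k=np.argmax(col>20); f=k-1+(20-col[k-1])/(col[k]-col[k-1])
    print(x,round(175+f,2),inv(onz(c,(x,175+f),66))[:2])
for y in(40,45,50):print(y,np.round(proj(c,G([30,y,81])),1),np.round(proj(c,G([30,y,75])),1))
E
python3 m.py
```

```text
t 9.82 gauge [29.3 84.4 61.3] F [0.4 1.1 0.3] w -0.007 need [-0.004 -0.055 -0.003] yaw units 0.004 tilt [0. 0.]
yel [275.5  201.86  28.  ] blue [268.26 212.02 587.  ] rows 197 227
266 197.89 [11.6 72.6]
269 197.38 [19.  73.6]
282 197.29 [50.1 69.7]
284 196.94 [55.1 70.4]
40 [275.3 200.9] [275.3 202.9]
45 [275.  199.6] [275.  201.6]
50 [274.7 198.3] [274.7 200.2]
```

```bash
cat > m2.py <<'E'
from h import *
import pickle,sys
p=capture("side");c=cam(p);live=p["pixels"]
def small(f): i=np.zeros((420,560,3),np.uint8);i[150:270,200:350]=cv2.resize(cv2.imread(f),(150,120),interpolation=cv2.INTER_AREA);return i
C=pickle.load(open("c0.pkl","rb"))
for n,i in(("start",C["side"]["pixels"]),("s2",small("pics/s2.png")),("9.42",small("pics/sx.png")),("live",live)):
    im=i.astype(float);b,g,r=im[...,0],im[...,1],im[...,2]
    roi=np.zeros(b.shape,bool);roi[165:240,235:295]=1
    Y=roi&(r>90)&(g>80)&(b<.5*r)&(g>.7*r);ys,xs=np.nonzero(Y)
    wt=np.clip(b-r-15,0,40)*roi
    # arm (x gauge -60..0) front-top + block: row centroid of blue in arm columns
    row=(np.arange(420)[:,None]*wt)[:,240:260].sum()/wt[:,240:260].sum()
    st=inv(onz(c,(250,row),60))
    print(n,"yel",xs.mean().round(2),ys.mean().round(2),len(xs),"arm row",row.round(2),"gauge",st[:2],"diff",(ys.mean()-row).round(2))
    a=proj(c,G([-30,st[1],60])); 
    yb=st[1]+22  # stop centre ~ arm centre +22
    for z in(81,75): print("   exp btn row",z,proj(c,G([30,yb,z]))[1].round(2),"y",yb.round(1))
E
python3 m2.py
```

```text
start yel 272.56 186.52 66 arm row 191.78 gauge [-24.4 109.4] diff -5.26
   exp btn row 81 177.95 y 131.4
   exp btn row 75 179.89 y 131.4
s2 yel 274.78 198.31 55 arm row 207.36 gauge [-29.2  49.7] diff -9.05
   exp btn row 81 192.58 y 71.7
   exp btn row 75 194.55 y 71.7
9.42 yel 273.22 200.49 49 arm row 214.93 gauge [-31.3  22.6] diff -14.44
   exp btn row 81 199.7 y 44.6
   exp btn row 75 201.68 y 44.6
live yel 276.33 201.92 49 arm row 215.26 gauge [-31.4  21.5] diff -13.34
   exp btn row 81 199.99 y 43.5
   exp btn row 75 201.98 y 43.5
```

The red tab itself measured y≈42-43 in my frame and the stop measures 43.5, so my frame is biased about +3 mm and the stop is probably home. I'll back off and check with the wrist camera from above.

>>> drive_tool(commands="0.02 0.1 0 0 0 0 0;0.03 0.15 0 0 0 0 0;0 0 0.3 0 0 0 0;0 0 0.3 0 0 0 0;0 0 0.4 0 0 0 0;0 0 0.4 0 0 0 0;0.01 -0.25 0.2 0 0 0 0;-0.02 -0.35 0 0 0 0 0;-0.05 -0.35 0 0 0 0 0;-0.05 -0.1 0 0 0 0 0;0 0 0 0 0 0 0;0 0 0 0 0 0 0")

```text
time_s: 10.92
eef_pos: [536.0, 42.8, 221.4]
ee_rot: [-0.0, 0.773, 0.634, 0.0]
force: [-0.7, -0.2, 0.8]
grip_width: -0.001
grip_force: 0.0
```

```bash
python3 - <<'E'
from h import *
import pickle
goto([30,79,61])
s=sense();p=capture("wrist");c=cam(p,s);i=p["pixels"]
q2=capture("side")
pickle.dump((s,p,q2),open("w2.pkl","wb"))
u=proj(c,G([40,40,66])).astype(int);print(u)
x0,y0=max(u[0]-80,0),max(u[1]-60,0)
a=cv2.resize(i[y0:y0+120,x0:x0+160],(640,480),interpolation=cv2.INTER_CUBIC)
print(x0,y0)
b=cv2.resize(q2["pixels"][180:240,240:300],(160,160),interpolation=cv2.INTER_CUBIC);b=np.vstack([b,np.zeros((320,160,3),np.uint8)])
cv2.imwrite("pics/w2.png",np.hstack([a,b]))
E
```

```text
t 10.92 gauge [ 38.7   5.4 221.4] F [-0.7 -0.2  0.8] w -0.001 need [ 0.056  0.739 -1.604] yaw units 0.005 tilt [0. 0.]
[282 144]
202 84
```

View pics/w2.png

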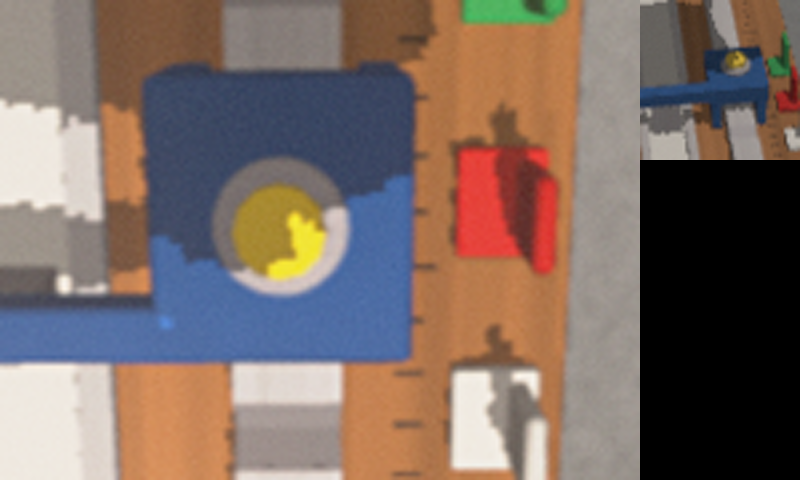

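The wrist crop shows the block's top between rows 70 and 360, the ring centre at (281,227) and the button at (278,232). The red tab's foot is at rows 147-257 and the white one's at 368-468. The remaining visible notch is at rows 405-455.

```bash
python3 - <<'E'
from h import *
import pickle
s,p,_=pickle.load(open("w2.pkl","rb"));c=cam(p,s)
f=lambda u,v,z:inv(onz(c,(u/4+202-.4,v/4+84-.4),z))[:2]
print("edges",f(280,70,66),f(280,360,66),"ring",f(281,227,66))
print("notch -10",f(288,405,36),f(288,455,36))
print("red foot",f(503,147,20),f(503,257,20),"white",f(497,368,20),f(497,468,20),"green low edge",f(515,22,20))
for z in(81,78,75,72):print(z,"btn",f(278,232,z),"diam",f(232,232,z)[0]-f(324,232,z)[0])
E
```

```text
edges [31.8 72.3] [31.1 16.7] ring [31.6 43.1]
notch -10 [31.9 -1.3] [ 31.7 -13. ]
red foot [79.6 53.1] [80.5 28.7] white [80.1  2.8] [ 81.  -21.7] green low edge [81.2 79.4]
81 btn [31.5 44.6] diam -16.9
78 btn [31.4 44.1] diam -17.0
75 btn [31.3 43.6] diam -17.2
72 btn [31.2 43.1] diam -17.4
```

>>> drive_tool(commands="0.05 0.35 0 0 0 0 0;0.05 0.35 0 0 0 0 0;0.05 0.35 0 0 0 0 0;0 0.1 -0.3 0 0 0 0;0 0.05 -0.4 0 0 0 0;0 0 -0.3 0 0 0 0;0 0 -0.3 0 0 0 0;0 0 -0.3 0 0 0 0;0 0 0 0 0 0 0;0 0 0 0 0 0 0")

```text
time_s: 11.85
eef_pos: [550.4, 163.2, 60.8]
ee_rot: [-0.001, 0.773, 0.635, -0.001]
force: [0.6, 0.8, 1.0]
grip_width: -0.001
grip_force: 0.0
```

```bash
python3 - <<'E'
from h import *
import pickle
goto([30,95,61])
p=capture("side");t=capture("top")
C=pickle.load(open("c0.pkl","rb"))
cv2.imwrite("pics/raw_side3.png",p["pixels"])
a=C["side"]["pixels"][170:215,235:300];b=p["pixels"][185:230,235:300]
w=cv2.imread("pics/w1.png")[130:210,280:360]
r=lambda i:cv2.resize(i,(390,270),interpolation=cv2.INTER_CUBIC)
tt=[x["pixels"][185:225,195:275] for x in(C["top"],t)]
cv2.imwrite("pics/cmp2.png",np.vstack([np.hstack([r(a),r(b)]),np.hstack([cv2.resize(x,(390,195),interpolation=cv2.INTER_CUBIC) for x in tt])]))
E
```

```text
t 11.85 gauge [ 29.7 126.4  60.8] F [0.6 0.8 1. ] w -0.001 need [-0.058 -0.309  0.002] yaw units 0.002 tilt [-0.002 -0.   ]
```

View pics/cmp2.png

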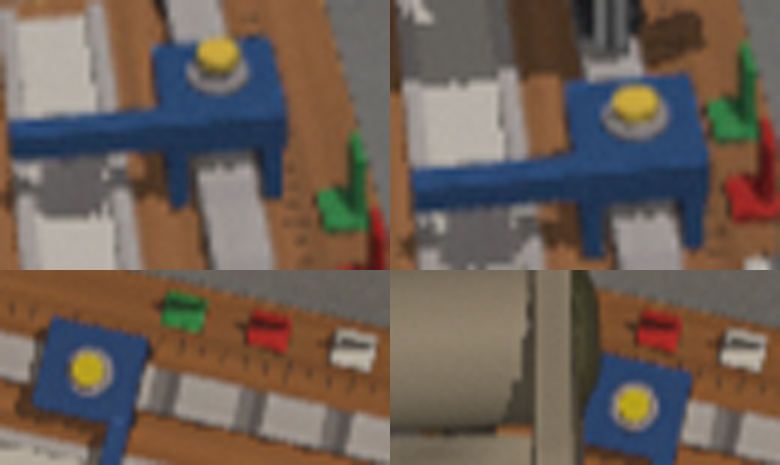

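Side comparison: at the start the button stood above the block's back edge (rows 38 against 40 in the crop). Now it sits about 9 px below that edge (86 against 77), so the pin appears dropped, by about 5-6 mm. I'll confirm with a gentle push, since a seated stop should resist.

>>> drive_tool(commands="-0.02 -0.13 0 0 0 0 0;-0.02 -0.13 0 0 0 0 0;-0.02 -0.12 0 0 0 0 0;0 0 0 0 0 0 0;0 0 0 0 0 0 0")

```text
time_s: 12.37
eef_pos: [545.1, 123.1, 61.8]
ee_rot: [0.0, 0.774, 0.633, 0.0]
force: [0.1, 0.2, -0.1]
grip_width: 0.0
grip_force: 0.0
```

>>> drive_tool(commands="-0.004 -0.02 0 0 0 0 0;0 0 0 0 0 0 0")

```text
time_s: 12.53
eef_pos: [544.5, 122.1, 61.4]
ee_rot: [0.0, 0.773, 0.634, 0.0]
force: [0.6, 0.2, -0.4]
grip_width: 0.0
grip_force: 0.0
```

>>> drive_tool(commands="-0.002 -0.01 0 0 0 0 0;0 0 0 0 0 0 0")

```text
time_s: 12.7
eef_pos: [544.3, 121.3, 61.2]
ee_rot: [-0.0, 0.773, 0.634, -0.0]
force: [0.2, 0.1, -0.3]
grip_width: -0.0
grip_force: 0.0
```

>>> drive_tool(commands="-0.002 -0.01 0 0 0 0 0;0 0 0 0 0 0 0")

```text
time_s: 12.87
eef_pos: [544.1, 120.2, 61.2]
ee_rot: [-0.0, 0.773, 0.634, -0.0]
force: [-0.7, 0.0, 0.6]
grip_width: -0.001
grip_force: 0.0
```

>>> drive_tool(commands="-0.002 -0.01 0 0 0 0 0;0 0 0 0 0 0 0")

```text
time_s: 13.03
eef_pos: [543.9, 119.1, 61.3]
ee_rot: [-0.0, 0.773, 0.634, -0.0]
force: [0.4, -0.5, -0.1]
grip_width: 0.003
grip_force: 0.0
```

>>> drive_tool(commands="-0.002 -0.01 0 0 0 0 0;0 0 0 0 0 0 0")

```text
time_s: 13.2
eef_pos: [543.8, 118.6, 61.3]
ee_rot: [-0.0, 0.773, 0.634, 0.0]
force: [1.8, 4.0, -1.1]
grip_width: -0.001
grip_force: 2.2
```

>>> drive_tool(commands="-0.002 -0.01 0 0 0 0 0;0 0 0 0 0 0 0")

```text
time_s: 13.37
eef_pos: [543.7, 118.3, 61.3]
ee_rot: [-0.001, 0.773, 0.634, 0.001]
force: [1.9, 9.2, -1.8]
grip_width: 0.001
grip_force: 4.8
```

The force climbed from 0 to 4 to 9 N with almost no motion, so the stop is seated in the red notch. Now I'll back off and go round to the tube's tail.

>>> drive_tool(commands="0.02 0.1 0 0 0 0 0;0.02 0.1 0 0 0 0 0;0 0 0.3 0 0 0 0;0 0 0.4 0 0 0 0;0 0 0.4 0 0 0 0;0 0 0.3 0 0 0 0;-0.13 -0.33 0 0 0 0 0;-0.13 -0.33 0 0 0 0 0;-0.13 -0.33 0 0 0 0 0;-0.13 -0.33 0 0 0 0 0;-0.13 -0.33 0 0 0 0 0;-0.13 -0.33 0 0 0 0 0;-0.13 -0.33 0 0 0 0 0;-0.13 -0.33 0 0 0 0 0;-0.13 -0.33 0 0 0 0 0;-0.13 -0.33 0 0 0 0 0;0 0 0 0 0 0 0;0 0 0 0 0 0 0")

```text
time_s: 14.87
eef_pos: [417.3, -193.8, 201.4]
ee_rot: [-0.0, 0.774, 0.633, -0.0]
force: [1.1, 0.5, 0.7]
grip_width: -0.001
grip_force: 0.0
```

```bash
python3 - <<'E'
from h import *
goto([-35,-247,46])
E
```

```text
t 14.87 gauge [ -32.2 -249.5  201.4] F [1.1 0.5 0.7] w -0.001 need [-0.022  0.03  -1.554] yaw units 0.008 tilt [-0. -0.]
```

>>> drive_tool(commands="-0.02 0 -0.3 0 0 0 0;0 0 -0.3 0 0 0 0;0 0 -0.3 0 0 0 0;0 0 -0.3 0 0 0 0;0 0 -0.2 0 0 0 0;0 0 -0.12 0 0 0 0;0 0 0 0 0 0 0;0.008 0.04 0 0 0 0 0;0.008 0.04 0 0 0 0 0;0.008 0.04 0 0 0 0 0;0.008 0.04 0 0 0 0 0;0.008 0.04 0 0 0 0 0;0.008 0.04 0 0 0 0 0;0.008 0.04 0 0 0 0 0;0.008 0.04 0 0 0 0 0;0.008 0.04 0 0 0 0 0;0.008 0.04 0 0 0 0 0")

```text
time_s: 16.28
eef_pos: [423.6, -152.6, 49.4]
ee_rot: [0.0, 0.773, 0.634, 0.0]
force: [-0.9, -1.6, 1.5]
grip_width: 0.001
grip_force: 1.1
```

```bash
cat > tb.py <<'E'
from h import *
goto([-34,-107,46])
p=capture("side");c=cam(p)
i=p["pixels"];cv2.imwrite("pics/t%.1f.png"%sense()["time_s"],cv2.resize(i[180:330,210:330],None,fx=4,fy=4,interpolation=cv2.INTER_CUBIC))
E
python3 tb.py
```

```text
t 16.28 gauge [ -33.9 -207.8   49.4] F [-0.9 -1.6  1.5] w 0.001 need [ 0.193  0.99  -0.034] yaw units 0.004 tilt [ 0. -0.]
```

>>> drive_tool(commands="0.008 0.04 -0.005 0 0 0 0;0.008 0.04 -0.005 0 0 0 0;0.008 0.04 0 0 0 0 0;0.008 0.04 0 0 0 0 0;0.008 0.04 0 0 0 0 0;0.008 0.04 0 0 0 0 0;0.008 0.04 0 0 0 0 0;0.008 0.04 0 0 0 0 0;0.008 0.04 0 0 0 0 0;0.008 0.04 0 0 0 0 0;0.008 0.04 0 0 0 0 0;0.008 0.04 0 0 0 0 0;0.008 0.04 0 0 0 0 0;0.008 0.04 0 0 0 0 0;0.008 0.04 0 0 0 0 0;0.008 0.04 0 0 0 0 0;0.008 0.04 0 0 0 0 0;0.008 0.04 0 0 0 0 0;0.008 0.04 0 0 0 0 0;0.004 0.02 0 0 0 0 0")

```text
time_s: 18.0
eef_pos: [439.2, -74.3, 48.3]
ee_rot: [-0.0, 0.773, 0.634, -0.0]
force: [-0.5, -0.8, 0.1]
grip_width: 0.002
grip_force: 0.4
```

>>> drive_tool(commands="0.004 0.02 0 0 0 0 0;0.004 0.02 0 0 0 0 0;0.004 0.02 0 0 0 0 0;0.004 0.02 0 0 0 0 0")

```text
time_s: 18.33
eef_pos: [440.7, -66.7, 48.3]
ee_rot: [-0.0, 0.773, 0.634, -0.0]
force: [0.2, -1.0, -0.4]
grip_width: -0.001
grip_force: 0.4
```

```bash
python3 tb.py
```

```text
t 18.33 gauge [ -33.7 -120.3   48.3] F [ 0.2 -1.  -0.4] w -0.001 need [ 0.022  0.131 -0.023] yaw units 0.004 tilt [-0. -0.]
```

>>> drive_tool(commands="0.003 0.015 0 0 0 0 0;0.003 0.015 0 0 0 0 0;0.003 0.015 0 0 0 0 0;0.003 0.015 0 0 0 0 0")

```text
time_s: 18.72
eef_pos: [442.0, -60.7, 48.3]
ee_rot: [0.0, 0.773, 0.634, 0.0]
force: [-0.1, -0.6, 1.3]
grip_width: 0.002
grip_force: 0.5
```

>>> drive_tool(commands="0.002 0.01 0 0 0 0 0;0.002 0.01 0 0 0 0 0;0 0 0 0 0 0 0")

```text
time_s: 18.97
eef_pos: [442.3, -58.6, 48.3]
ee_rot: [-0.0, 0.773, 0.634, 0.0]
force: [0.1, 0.4, 0.4]
grip_width: -0.002
grip_force: 0.0
```

>>> drive_tool(commands="0.002 0.01 0 0 0 0 0;0 0 0 0 0 0 0")

```text
time_s: 19.13
eef_pos: [442.5, -57.7, 48.3]
ee_rot: [-0.0, 0.773, 0.634, 0.0]
force: [-0.1, 0.1, -0.6]
grip_width: -0.001
grip_force: 0.0
```

>>> drive_tool(commands="0.002 0.01 0 0 0 0 0;0 0 0 0 0 0 0")

```text
time_s: 19.3
eef_pos: [442.7, -56.7, 48.3]
ee_rot: [0.0, 0.773, 0.634, 0.0]
force: [-0.4, 1.3, -0.3]
grip_width: -0.003
grip_force: 0.0
```

Gauge y is now about -110. Still no resistance, so I'll carry on in 1 mm steps.

>>> drive_tool(commands="0.002 0.01 0 0 0 0 0;0 0 0 0 0 0 0")

```text
time_s: 19.47
eef_pos: [442.9, -55.7, 48.3]
ee_rot: [0.0, 0.773, 0.634, 0.0]
force: [-0.0, -1.3, 0.1]
grip_width: -0.001
grip_force: 0.0
```

>>> drive_tool(commands="0.002 0.01 0 0 0 0 0;0 0 0 0 0 0 0")

```text
time_s: 19.63
eef_pos: [443.1, -54.7, 48.3]
ee_rot: [-0.0, 0.773, 0.634, 0.0]
force: [-0.2, -0.1, -1.0]
grip_width: -0.001
grip_force: 0.0
```

>>> drive_tool(commands="0.002 0.01 0 0 0 0 0;0 0 0 0 0 0 0")

```text
time_s: 19.8
eef_pos: [443.3, -53.7, 48.3]
ee_rot: [-0.0, 0.773, 0.634, 0.0]
force: [0.0, -0.1, 0.5]
grip_width: -0.003
grip_force: 0.0
```

```bash
python3 tb.py; ls pics
```

```text
t 19.8 gauge [ -33.6 -107.    48.3] F [ 0.  -0.1  0.5] w -0.003 need [-0.004  0.001 -0.023] yaw units 0.004 tilt [-0.  0.]
cmp.png
cmp2.png
raw_side3.png
s2.png
side0.png
side0c.png
sx.png
t16.3.png
t18.4.png
t19.9.png
top0.png
top0c.png
w1.png
w2.png
```

>>> drive_tool(commands="0.002 0.01 0 0 0 0 0;0 0 0 0 0 0 0")

```text
time_s: 20.02
eef_pos: [443.6, -53.0, 48.3]
ee_rot: [0.0, 0.773, 0.634, -0.0]
force: [0.2, -2.1, -0.9]
grip_width: 0.002
grip_force: 1.7
```

>>> drive_tool(commands="0.002 0.01 0 0 0 0 0;0 0 0 0 0 0 0")

```text
time_s: 20.18
eef_pos: [443.9, -52.7, 48.4]
ee_rot: [0.001, 0.773, 0.634, -0.0]
force: [-1.7, -9.0, -0.6]
grip_width: -0.005
grip_force: 4.5
```

>>> drive_tool(commands="0.002 0.01 0 0 0 0 0;0 0 0 0 0 0 0")

```text
time_s: 20.35
eef_pos: [444.1, -52.4, 48.5]
ee_rot: [0.001, 0.773, 0.635, -0.001]
force: [-3.7, -14.6, -0.2]
grip_width: -0.003
grip_force: 7.4
```

The tube is against the stop: the force rose sharply and the TCP barely moved. I'll back off straight away, clear the hand and check.

>>> drive_tool(commands="-0.004 -0.02 0 0 0 0 0;-0.02 -0.1 0 0 0 0 0;-0.03 -0.2 0 0 0 0 0;0 0 0.3 0 0 0 0;0 0 0.4 0 0 0 0;0 0 0.4 0 0 0 0;0 0 0.4 0 0 0 0;0 0 0 0 0 0 0;0 0 0 0 0 0 0")

```text
time_s: 21.1
eef_pos: [439.0, -83.3, 199.9]
ee_rot: [0.002, 0.773, 0.634, 0.001]
force: [0.2, 0.1, 0.4]
grip_width: 0.003
grip_force: 0.0
```

```bash
python3 - <<'E'
from h import *
goto([-34,-107,46])
s=sense();w=capture("wrist");p=capture("side")
a=cv2.resize(p["pixels"][180:300,210:330],(480,480),interpolation=cv2.INTER_CUBIC)
b=cv2.resize(w["pixels"],(427,320));b=np.vstack([b,np.zeros((160,427,3),np.uint8)])[:,60:380]
cv2.imwrite("pics/f1.png",np.hstack([a,b]))
import pickle;pickle.dump((s,w,p),open("f.pkl","wb"))
E
```

```text
t 21.1 gauge [ -32.2 -136.9  199.9] F [0.2 0.1 0.4] w 0.003 need [ 0.04   0.297 -1.539] yaw units 0.004 tilt [ 0.004 -0.001]
```

View pics/f1.png

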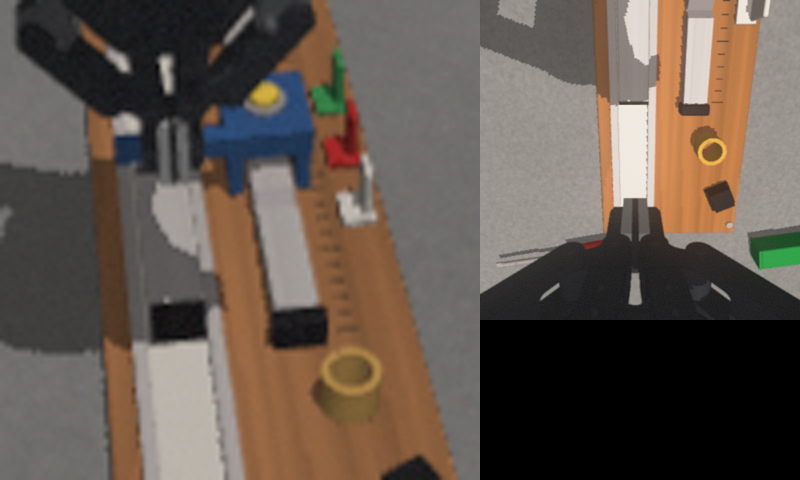

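Side crop: the button is at (264,93), still opposite red, and the tube's tail is at (178,320). The hand hides the junction, so I'll move for a wrist view of it.

>>> drive_tool(commands="0.05 0.25 0.1 0 0 0 0;0.05 0.25 0 0 0 0 0;0.05 0.25 0 0 0 0 0;0.05 0.25 0 0 0 0 0;0 0 0 0 0 0 0;0 0 0 0 0 0 0")

```text
time_s: 21.7
eef_pos: [458.0, 17.9, 206.8]
ee_rot: [-0.001, 0.772, 0.635, -0.001]
force: [-0.8, 0.1, -0.6]
grip_width: -0.001
grip_force: 0.0
```

```bash
python3 m2.py | grep -A2 live; python3 - <<'E'
from h import *
goto([-34,-107,46])
s=sense();w=capture("wrist");c=cam(w,s);i=w["pixels"]
u=proj(c,G([10,25,50])).astype(int);x0,y0=max(u[0]-90,0),max(u[1]-65,0);print(u,x0,y0)
cv2.imwrite("pics/f2.png",cv2.resize(i[y0:y0+140,x0:x0+190],None,fx=4,fy=4,interpolation=cv2.INTER_CUBIC))
import pickle;pickle.dump((s,w,x0,y0),open("f2.pkl","wb"))
E
```

```text
live yel 276.7 199.35 66 arm row 216.22 gauge [-31.7  18.2] diff -16.87
   exp btn row 81 200.88 y 40.2
   exp btn row 75 202.87 y 40.2
t 21.75 gauge [-32.8 -34.7 207.1] F [-0.8 -0.3  0.4] w 0.001 need [-0.15  -0.707 -1.611] yaw units 0.003 tilt [-0.003  0.   ]
[338 110] 248 45
```

View pics/f2.png

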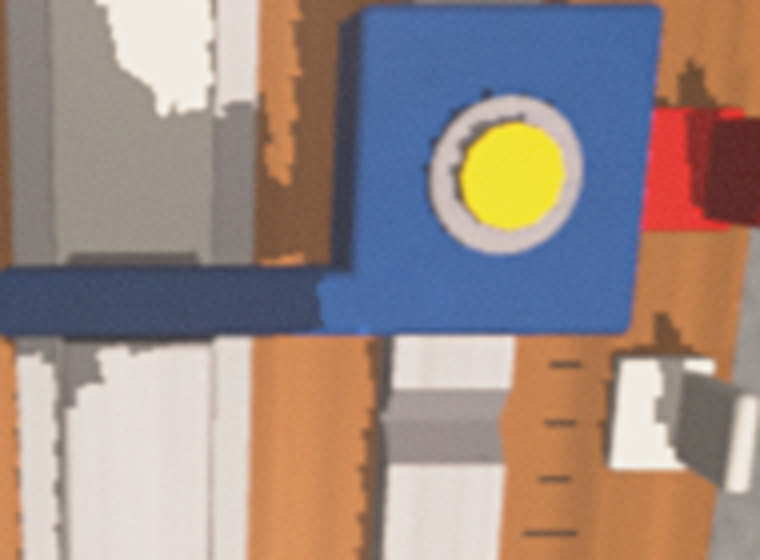

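Wrist crop: the block's top is at rows 5-333, the ring at (507,175), the button at (513,176) almost flush, and the red foot at rows 107-230. The tube disappears under the arm at row 337.

```bash
python3 - <<'E'
from h import *
import pickle
s,p,x0,y0=pickle.load(open("f2.pkl","rb"));c=cam(p,s)
f=lambda u,v,z:inv(onz(c,((u-1.5)/4+x0,(v-1.5)/4+y0),z))[:2]
print("edges",f(500,5,66),f(500,333,66),"ring",f(507,175,68),"btn81",f(513,176,81),"btn75",f(513,176,75))
print("notch-10",f(445,390,36),f(445,463,36),"red",f(680,107,20),f(680,230,20),"white",f(660,357,20),f(660,470,20))
s,w,sd=pickle.load(open("f.pkl","rb"));c=cam(sd)
for u,v in((178,302),(178,305)): print("tail top edge side",inv(onz(c,(u/4+210-.4,v/4+180-.4),48)))
c=cam(w,s)
for v in(101,104): print("tail wrist",inv(onz(c,((632-480+60)*560/427,v*420/320),48)))
E
```

```text
edges [28.8 68.7] [33.1 14.1] ring [31.7 41.4] btn81 [29.5 41.6] btn75 [31.  41.4]
notch-10 [30.2 -1.3] [ 31.2 -16.4] red [77.2 53.2] [80.1 29.2] white [79.  3.] [ 81.8 -21.6]
tail top edge side [-32.4 -92.9  48. ]
tail top edge side [-32.6 -95.1  48. ]
tail wrist [-33.9 -93.   48. ]
tail wrist [-33.9 -96.   48. ]
```

The stop is at y 41.4 and the red tab at 41.2. The button's parallax matches "down", and the tube's tail puts its end at the tongue. The hand is clear, so I'll hand in.

```bash
python3 -c "
from rig import *
print(finish_job())"
```

```text
the job is handed in; nothing more can be done
None
```

I handed the job in at about 22 s; the system accepted it but gave no verdict. By my last measurements, the stop was 0.2 mm from the red tab with its pin down, the tube was against the stop (contact seen from the force rise and the tail position; the joint itself was hidden under the arm), and the hand was clear.

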